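# Nest the strainers on the hook

### The arm

A 6-joint arm with a two-finger parallel gripper is mounted at the origin on the work surface. World frame = base frame: x ahead of the robot, y to its left, z up, the work surface at z = 0. Lengths are in mm, angles in rad, forces in N, time in s.
With the tool pointing down it reaches from about 300 to 850 mm from the base axis. Payload 4.2 kg.
Tool frame: the origin (TCP) lies midway between the tips of the shut fingers; the grasp point (between the pads) lies 19 mm behind it (hold_point_z is the distance from the TCP to the grasp point, in mm); z points along the fingers, y is the line along which they close (so a half turn about z gives the same grasp; the last joint's range is limited). The gripper opens to 91 mm and grips with 3 to 60 N. Pads are 32 mm wide; open, the fingers measure 118 mm over their backs; the gripper's body (76 mm by 178 mm) begins 60 mm behind the grasp point.
Start: joints at [1.15, 0.32, 1.565, -0, 1.257, -0.02], TCP at [224.343, 529.446, 213.976] pointing down, gripper open.
Joint ranges: [-3.11, 3.11], [-0.84, 2.01], [0.21, 2.61], [-1.34, 4.49], [0.05, 2.63], [-2.56, 2.56]. Speed limits (rad/s): [2.57, 2.57, 3.14, 3.14, 3.14, 3.14].

### API

Orientations are given as [roll, pitch, yaw] about the fixed x, y, z axes, in that order (R = Rz(yaw) Ry(pitch) Rx(roll)).
In Python, from workcell import get_obs, capture, hand_in, boxes_of, hold_point_z gives the robot as it stands.
- The arm moves only by the tool jog_arm, never from a script. Its argument "moves" is a list that holds one entry, the list of rows, each a list of 5 numbers: the shift along the tool's x, y, z in m, then the turn about the tool's z in rad, then the opening, from 0 (shut) to 1 (fully open). In form: [[[tx, ty, tz, twist, hand], ...]]. A call has 1 to 8 rows; each row shifts and turns the commanded pose from where the row before left it, along the tool's axes as they then stand; what a row does not reach is not made up. A row lasts 1/10 s, in which the tool goes at most 50 mm and 8.59 degrees, less where a joint would pass 70% of its speed; a pose out of reach is approached as far as the arm can. A call is refused whole if a number of a shift passes 0.05 or a number of a turn 0.15, either way. A call with a gripper value outside its range is refused whole. The fingers move at their own pace and stop on an object; "grip_force" is the grip in N (left out, the last holds). Time passes only in rows, so rows that do not move let the fingers close. It gives the time, the measured TCP pose, the force, the opening and the grip force at its end, in the units of the state.
- get_obs(): the state, without advancing time (a new reading comes with each control period).
- capture(name): name is "scene" or "top" or "wrist"; returns a dict with "color" (384x512x3 uint8, red, green, blue), "camera_matrix" (3x3 intrinsics, pixels), "dist_coeffs" ([k1, k2, p1, p2, k3] as OpenCV has them; the pictures are not rectified), "R" (3x3) and "t" (3): a world point X has camera coordinates R X + t. Camera axes: x right, y down, z forward; pixel columns grow to the right and rows downward; lengths in mm; the calibration is good to about 2 mm. A picture is of the moment at which its call begins. There is no depth.
- hand_in(): hands the job in; it is judged then, once.
Trained networks look in a picture, given as the dict that the camera call returned (one of the last four; its "shot" number tells which), for a name from the list of things; names that differ only in an ending like _2 or _b are one class to them, and where a whole thing is asked for, a point or a joint stands for the part that bears it (a point fixed in the world has none). Each returns a list of dicts, best first, with "confidence" (0 to 1); they miss things now and then, are a little off and sometimes report something else, mostly with a low value. They report only what shows in the picture. A call takes as long as a camera call.
- boxes_of(query, picture): "position" ([x, y, z] in mm, in world coordinates, good to about 4 mm: the middle of the surface that is visible of it).
The state is a dict: "clock": time; "joints": joint angles; "joint_vel": joint speeds; "joint_efforts": joint torques, N m; "position": TCP position; "ee_rot": TCP orientation; "wrist_force": force on the tool from outside, world axes, zero at the start; "torque": the same for the moment, N m; "grip_width": finger opening in mm; "gripper_force": force on a finger pad.
Only numpy, scipy, OpenCV 4.12 (cv2) and the standard library are available. Lean on these libraries where they do the work, as an engineer would, in place of code of your own. Each camera call takes 0.05 s, during which the arm holds its last target. There are 200 camera calls.

### The job

Hang the three red-tabbed strainers by their handles on the one hook, largest first, then the medium, then the smallest, so that they nest inside one another: bring each over the hook's upturned tip, lower it on to the arm, and slide it along until you feel it pressed firmly home, the first against the brass stop collar (clamped somewhere along the arm) and each next one tab to tab against the one before, stack tight. Be gentle (press each with about half to one kilogram, never push or knock a strainer against hook or strainers with more than two kilograms), then let go of each so that all three hang upright and still, and leave the jar, mug and shaker where they stand.

Things in the scene. Friction and masses are not known exactly. Their poses are not given: they have to be found in the camera images.
- stand: fixed stand: wooden base 215x150x14 mm, post 95 mm behind the origin (+x), rigid brass stop collar on the arm. The collar's front plate (9 mm wide, to 50 mm above the arm's axis) lies 0 to 22 mm in front of the origin (stand -x, towards the tip), different each time and not measured: find it by feel. Origin: on the counter under the arm; x runs from tip to post, z up
- hook: the steel hook arm of the stand, same origin and axes as the stand: a level round bar 10 mm thick, its axis 185 mm above the counter, running along x from the post to 85 mm in front of the origin (x = -85 mm), where it turns up and forward to the tip; open towards the robot
- hook_tip (a point): centre of the rounded end of the upturned tip: 91 mm in front of the stand's origin, 199 mm above the counter (the metal reaches 204 mm); a handle must be carried over it
- large: large strainer: steel basket, 140 mm across the rim, 50 mm deep, about 0.3 kg. Fixed 7 mm bar handle: legs up from the rim at body y and -y, then sloping in at 30 degrees to a peak 155 mm above the bottom. On it an upright red grip tab, 13 mm wide (body y), 8 mm thick (body x), 2 to 38 mm above the peak point; pinch its width. Same either way round. Origin: centre of underside
- large_peak (a point): large strainer: centre of the handle's bar at its peak. When the strainer hangs on the arm this point is 10 mm above the arm's axis (195 mm above the counter).
- medium: medium strainer: steel basket, 96 mm across the rim, 45 mm deep, about 0.2 kg. Fixed 7 mm bar handle: legs up from the rim at body y and -y, then sloping in at 30 degrees to a peak 145 mm above the bottom. On it an upright red grip tab, 19 mm wide (body y), 8 mm thick (body x), 2 to 38 mm above the peak point; pinch its width. Same either way round. Origin: centre of underside
- medium_peak (a point): medium strainer: centre of the handle's bar at its peak. When the strainer hangs on the arm this point is 10 mm above the arm's axis (195 mm above the counter). To nest: carry it in about 52 mm (42 to 66) above that height, so that it clears the hanging large one's rim and passes under its handle; lower it 10 to 16 mm short of that one's peak. Pressed home, the two peaks are 8 mm apart.
- small: small strainer: steel basket, 52 mm across the rim, 40 mm deep, about 0.14 kg. Fixed 7 mm bar handle: legs up from the rim at body y and -y, then sloping in at 30 degrees to a peak 135 mm above the bottom. On it an upright red grip tab, 25 mm wide (body y), 8 mm thick (body x), 2 to 38 mm above the peak point; pinch its width. Same either way round. Origin: centre of underside
- small_peak (a point): small strainer: centre of the handle's bar at its peak. When the strainer hangs on the arm this point is 10 mm above the arm's axis (195 mm above the counter). To nest: carry it in about 52 mm (42 to 66) above that height, so that it clears the hanging medium one's rim and passes under its handle; lower it 10 to 16 mm short of that one's peak. Pressed home, the two peaks are 8 mm apart.
- jar: bystander: closed amber glass jar, 84 mm across, 130 mm tall; origin: centre of its underside
- mug: bystander: blue mug, 76 mm across, 90 mm tall; origin: centre of its underside
- shaker: bystander: white shaker with steel top, 44 mm across, 90 mm tall; origin: centre of its underside

How it is judged (in metres and radians):
On the way, in this order (a step that is already met when the one before it is completed fails the run):
1. the large strainer, on the arm, is pressed home against the stop collar with at least 2 N (z of large_peak in the frame of hook between 0.183 and 0.207 m and y of large_peak in the frame of hook between -0.008 and 0.008 m and x of large_peak in the frame of hook between -0.07 and 0.005 m and contact force between large and stand above 2 N), for 0.1 s.
2. the medium strainer, on the arm, is pressed home against the large one with at least 2 N, and that one against the collar (z of medium_peak in the frame of hook between 0.183 and 0.207 m and y of medium_peak in the frame of hook between -0.008 and 0.008 m and x of medium_peak in the frame of hook between -0.07 and 0.005 m and distance between large_peak and medium_peak below 0.015 m and contact force between medium and large above 2 N and contact force between large and stand above 0.5 N), for 0.1 s.
3. the small strainer, on the arm, is pressed home against the medium one with at least 2 N, with the large one against the collar (z of small_peak in the frame of hook between 0.183 and 0.207 m and y of small_peak in the frame of hook between -0.008 and 0.008 m and x of small_peak in the frame of hook between -0.07 and 0.005 m and distance between medium_peak and small_peak below 0.015 m and contact force between small and medium above 2 N and contact force between large and stand above 0.5 N), for 0.1 s.
At the end, for the whole second after the job is handed in: All three hang released on the arm, upright (0.15 rad) and at rest (30 mm/s), in the order large, medium, small from the collar: each peak within 8 mm of the arm sideways and 6 mm of its 195 mm hanging height, neighbouring peaks at most 14 mm apart (z of large_peak in the frame of hook between 0.189 and 0.201 m and y of large_peak in the frame of hook between -0.008 and 0.008 m and x of large_peak in the frame of hook between -0.07 and 0.005 m and angle between each of large, medium, small's own z axis and vertical below 0.15 rad and linear speed of each of large, medium, small below 0.03 m/s and z of medium_peak in the frame of hook between 0.189 and 0.201 m and y of medium_peak in the frame of hook between -0.008 and 0.008 m and x of medium_peak in the frame of hook between -0.07 and 0.005 m and z of small_peak in the frame of hook between 0.189 and 0.201 m and y of small_peak in the frame of hook between -0.008 and 0.008 m and x of small_peak in the frame of hook between -0.07 and 0.005 m and distance between large_peak and medium_peak below 0.014 m and distance between medium_peak and small_peak below 0.014 m and distance between large_peak and small_peak above 0.012 m); the robot touches nothing.
It fails at once if the large strainer is pushed or knocked against the stand, the hook or another strainer with more than 20 N (contact force between large and stand above 20 N or contact force between large and hook above 20 N).
It fails at once if the medium strainer is pushed or knocked against the stand, the hook or another strainer with more than 20 N (contact force between medium and stand above 20 N or contact force between medium and hook above 20 N or contact force between medium and large above 20 N).
It fails at once if the small strainer is pushed or knocked against the stand, the hook or another strainer with more than 20 N (contact force between small and stand above 20 N or contact force between small and hook above 20 N or contact force between small and large above 20 N or contact force between small and medium above 20 N).
It fails at once if the jar, mug or shaker is moved more than 25 mm or tipped (distance of any of jar, mug, shaker from where it was at the start of the episode above 0.025 m or angle between any of jar, mug, shaker's own z axis and vertical above 0.3 rad).
It also fails if it takes over 72 s, if anything falls off the work surface, if the arm or the gripper's body presses on something with over 40 N, if the wrist force passes 120 N, or if a joint passes its speed limit or range.

## Working session

There is one attempt and no reset: what is moved stays moved. The work goes in short steps, Python scripts to look and compute and a tool call to move; the robot and the scene stay as the last step left them, time stands still between calls to the robot, and variables do not carry over. Pictures are saved under pics/ and viewed, at most 14 in all, crops included, and the job is handed in when it is done.

Besides the shell and the picture viewer there is one more tool, called by a JSON object that holds its "api" and its "payload", one argument or row to a line. jog_arm: Moves the arm, as the interface text tells. Its arguments: {"type":"object","properties":{"moves":{"type":"array","items":{"type":"array","items":{"type":"array","items":{"type":"number"}}}},"grip_force":{"type":"number"}},"required":["moves"]}

```bash
mkdir -p pics; ls
python3 - <<'E'
from workcell import *
import cv2,numpy as np
o=get_obs();print({k:np.round(v,3).tolist() for k,v in o.items()})
for n in("scene","top"):
    p=capture(n);cv2.imwrite(f"pics/{n}0.png",p["color"][...,::-1])
    print(n,p["R"].round(3).tolist(),p["t"].round(0).tolist(),p["camera_matrix"].round(0).tolist())
    for q in("stand","hook","hook_tip","large","medium","small","large_peak","medium_peak","small_peak","jar","mug","shaker"):
        print(q,[(np.round(b["position"]).tolist(),round(b["confidence"],2)) for b in boxes_of(q,p)[:3]])
E
```

```text
pics
{'clock': 0.0, 'joints': [1.15, 0.32, 1.566, 0.0, 1.257, -0.02], 'joint_vel': [-0.001, -0.002, 0.002, 0.001, 0.003, -0.0], 'joint_efforts': [-0.001, -41.248, -23.197, 0.073, 0.046, -0.0], 'position': [224.132, 528.967, 213.103], 'ee_rot': [-3.14, -0.0, 2.741], 'wrist_force': [-0.06, -0.898, -0.456], 'torque': [-0.043, -0.036, 0.02], 'gripper_force': 0.0, 'grip_width': 91.436}
scene [[-0.846, 0.532, -0.008], [0.407, 0.637, -0.654], [-0.343, -0.557, -0.756]] [425.0, -120.0, 1393.0] [[401.0, 0.0, 256.0], [0.0, 401.0, 188.0], [0.0, 0.0, 1.0]]
stand [([636.0, -38.0, 12.0], 0.65)]
hook [([609.0, -49.0, 191.0], 0.68)]
hook_tip [([613.0, -43.0, 189.0], 0.8)]
large [([660.0, 198.0, 4.0], 0.83)]
medium [([483.0, -275.0, 32.0], 0.94), ([664.0, 199.0, 4.0], 0.6)]
small [([481.0, 336.0, 38.0], 0.96), ([667.0, 200.0, 2.0], 0.44)]
large_peak [([663.0, 198.0, 0.0], 0.66)]
medium_peak [([477.0, -278.0, 29.0], 0.75)]
small_peak [([478.0, 342.0, 38.0], 0.7)]
jar [([698.0, -223.0, 99.0], 0.68)]
mug [([323.0, -365.0, 64.0], 0.72)]
shaker [([339.0, 454.0, 73.0], 0.55)]
top [[0.008, -1.0, -0.001], [-0.995, -0.007, -0.097], [0.097, 0.002, -0.995]] [24.0, 546.0, 1546.0] [[453.0, 0.0, 256.0], [0.0, 453.0, 194.0], [0.0, 0.0, 1.0]]
stand [([629.0, -42.0, 14.0], 0.62)]
hook []
hook_tip [([609.0, -47.0, 191.0], 0.44)]
large [([663.0, 209.0, -1.0], 0.76)]
medium [([478.0, -278.0, 6.0], 0.97)]
small [([473.0, 337.0, 28.0], 0.58)]
large_peak [([662.0, 204.0, 3.0], 0.93)]
medium_peak [([479.0, -275.0, 6.0], 0.57)]
small_peak [([480.0, 334.0, 28.0], 0.52)]
jar [([682.0, -237.0, 128.0], 0.71)]
mug [([314.0, -401.0, 40.0], 0.88), ([666.0, 206.0, 1.0], 0.58), ([608.0, -48.0, 188.0], 0.54)]
shaker [([328.0, 436.0, 87.0], 0.74)]
```

View pics/scene0.png

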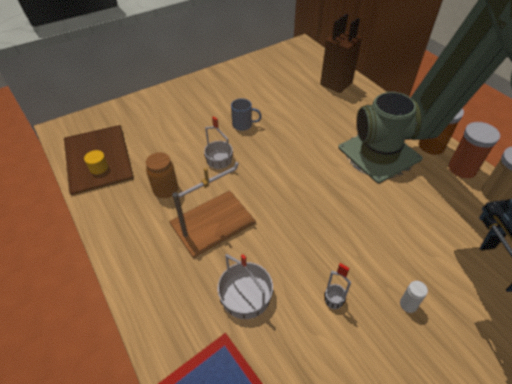

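View pics/top0.png

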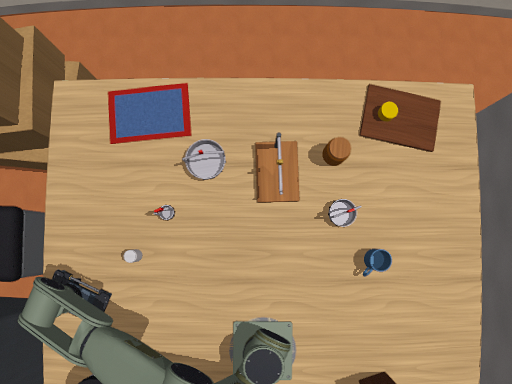

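The scene view shows the arm with its tip at (237,167) and its post at (178,195). The tabs are at large (243,259), medium (215,122) and small (343,269). In the top view the tabs are at (200,152), (350,211) and (157,211), and the hook tip is near (281,193). Next I'll triangulate these and enlarge the handles.

```bash
cat > h.py <<'E'
from workcell import *
import cv2,numpy as np
def und(p,uv): return cv2.undistortPoints(np.array(uv,float).reshape(-1,1,2),p["camera_matrix"],p["dist_coeffs"]).reshape(-1,2)
def ray(p,uv):
    n=und(p,uv)[0]; d=p["R"].T@np.array([n[0],n[1],1]); return -p["R"].T@p["t"],d/np.linalg.norm(d)
def tri(*rs):
    A=0;b=0
    for c,d in rs:
        P=np.eye(3)-np.outer(d,d);A=A+P;b=b+P@c
    x=np.linalg.solve(A,b);return x,max(np.linalg.norm((np.eye(3)-np.outer(d,d))@(x-c)) for c,d in rs)
def onz(p,uv,z):
    c,d=ray(p,uv);return c+d*(z-c[2])/d[2]
def proj(p,X):
    return cv2.projectPoints(np.array(X,float).reshape(-1,1,3),cv2.Rodrigues(p["R"])[0],p["t"],p["camera_matrix"],p["dist_coeffs"])[0].reshape(-1,2)
def reds(p,amin=6):
    hsv=cv2.cvtColor(p["color"],cv2.COLOR_RGB2HSV)
    m=(((hsv[...,0]<5)|(hsv[...,0]>174))&(hsv[...,1]>170)&(hsv[...,2]>90)).astype(np.uint8)
    n,l,s,c=cv2.connectedComponentsWithStats(m)
    return [(c[i].round(1).tolist(),s[i].tolist()) for i in range(1,n) if amin<=s[i][4]<20000]
E
python3 - <<'E'
from h import *
S=capture("scene");T=capture("top")
for p in(S,T):print([r for r in reds(p,4)])
L=lambda im,x,y,w,h,k:cv2.resize(im[y:y+h,x:x+w],None,fx=k,fy=k,interpolation=cv2.INTER_CUBIC)
im=T["color"][...,::-1]
cv2.imwrite("pics/topz.png",L(im,145,125,220,110,3.6))
im=S["color"][...,::-1]
cv2.imwrite("pics/scz.png",L(im,150,105,220,220,2.7))
E
```

```text
[([242.9, 257.1], [242, 255, 3, 5, 12]), ([343.0, 268.6], [339, 264, 9, 12, 51]), ([211.9, 361.4], [159, 334, 102, 50, 996])]
[([149.7, 113.7], [108, 83, 83, 61, 1241]), ([200.4, 151.4], [199, 150, 4, 3, 8]), ([158.0, 209.7], [154, 208, 9, 5, 25]), ([350.2, 209.9], [348, 209, 6, 3, 12])]
```

View pics/topz.png

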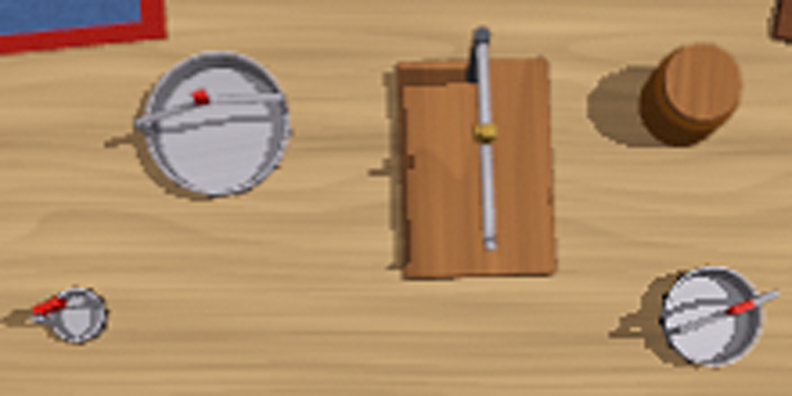

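View pics/scz.png

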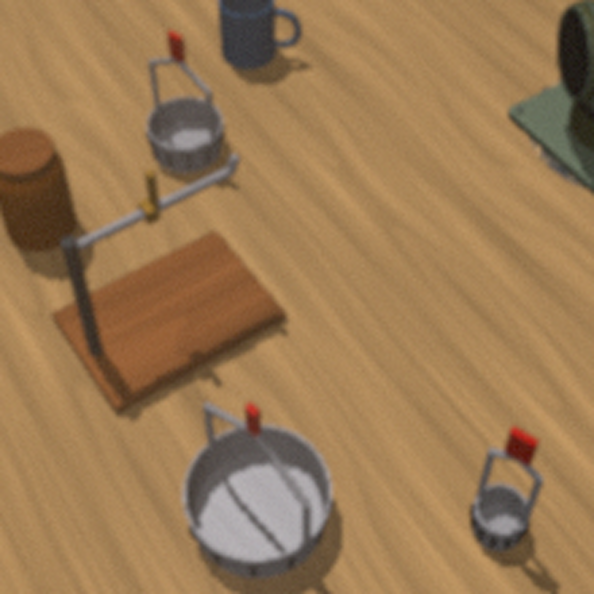

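The zooms show the large handle's shoulders at about (184,159) and (224,152) in the top picture. The collar is near (280,162) and the tip near (281,193). I'll work out rough positions from these, then refine them with the wrist camera.

Run:
```python
from h import *
S=capture("scene");T=capture("top")
z=lambda a,b:(145+a/3.6-.4,125+b/3.6-.4)
s=lambda a,b:(150+a/2.7-.3,105+b/2.7-.3)
for n,t,u in(("large",z(201,97),s(253,419)),("medium",z(741,308),s(177,46)),("small",z(48,306),s(522,445)),("tip",z(490,243),s(235,161)),("postTop",z(483,33),s(70,242))):
    print(n,[np.round(x,1).tolist() for x in tri(ray(T,t),ray(S,u))])
def dirn(p,a,b,h):
    A,B=onz(p,a,h),onz(p,b,h);print(A.round(0),B.round(0),((A+B)/2).round(1),"yaw of line",np.arctan2(*(B-A)[1::-1]).round(3),np.linalg.norm(A-B).round(0))
dirn(T,z(142,122),z(285,97),115);dirn(S,s(210,408),s(307,508),115)
dirn(T,z(664,330),z(778,293),117);dirn(S,s(153,64),s(211,97),117)
dirn(S,s(491,455),s(540,479),120)
dirn(T,z(490,243),z(483,33),187)
```

```text
large [[663.7, 204.3, 177.6], 0.1]
medium [[481.0, -272.8, 166.5], 0.3]
small [[479.2, 338.8, 160.3], 0.5]
tip [[533.2, -49.0, 198.8], 0.8]
postTop [[717.4, -42.8, 196.8], 1.1]
[652. 266. 115.] [676. 135. 115.] [664.  200.6 115. ] yaw of line -1.391 134.0
[674. 140. 115.] [652. 271. 115.] [663.  205.5 115. ] yaw of line 1.735 133.0
[ 464. -212.  117.] [ 498. -318.  117.] [ 481.1 -265.   117. ] yaw of line -1.257 111.0
[ 496. -313.  117.] [ 466. -225.  117.] [ 481.4 -269.   117. ] yaw of line 1.898 94.0
[489. 317. 120.] [468. 358. 120.] [478.5 337.7 120. ] yaw of line 2.049 46.0
[535. -50. 187.] [721. -44. 187.] [627.8 -47.  187. ] yaw of line 0.034 186.0
```

{"api": "jog_arm", "payload": {
  "moves": [
    [[0,0,-0.01,-0.15,1],[0,0,-0.01,-0.15,1],[0,0,-0.01,-0.15,1],[0,0,-0.01,-0.12,1],[-0.0316,-0.0329,0,0,1],[-0.0316,-0.0329,0,0,1],[-0.0316,-0.0329,0,0,1],[-0.0316,-0.0329,0,0,1]]
  ]
}}

```text
clock: 2.3
position: [372.2, 419.9, 254.1]
ee_rot: [3.141, 0.0, -2.972]
wrist_force: [0.2, -0.5, 1.0]
grip_width: 91.0
gripper_force: 0.0
```

{"api": "jog_arm", "payload": {
  "moves": [
    [[-0.0316,-0.0329,0,0,1],[-0.0316,-0.0329,0,0,1],[-0.0316,-0.0329,0,0,1],[-0.0316,-0.0329,0,0,1],[-0.0316,-0.0329,0,0,1],[-0.0316,-0.0329,0,0,1],[-0.0316,-0.0329,0,0,1],[-0.0316,-0.0329,0,0,1]]
  ]
}}

```text
clock: 3.1
position: [666.0, 202.8, 254.0]
ee_rot: [3.141, 0.0, -2.973]
wrist_force: [-0.1, 0.6, -0.0]
grip_width: 91.3
gripper_force: 0.0
```

```bash
cat >> h.py <<'E'
def st(): o=get_obs();print("clk",o["clock"],"pos",np.round(o["position"],1),"rpy",np.round(o["ee_rot"],3),"F",np.round(o["wrist_force"],2),"q",np.round(o["joints"],2),"w",round(float(o["grip_width"]),1),"gf",round(float(o["gripper_force"]),1));return o
def rel(target,yaw):
    "tool-frame shift in m after turning to yaw, and the twist"
    o=st();d=np.array(target)-o["position"];c,s=np.cos(yaw),np.sin(yaw)
    y0=o["ee_rot"][2];w=(yaw-y0+np.pi)%(2*np.pi)-np.pi
    print("shift",np.round([(c*d[0]+s*d[1])/1000,(s*d[0]-c*d[1])/1000,-d[2]/1000],4),"twist",round(-w,3))
E
python3 - <<'E'
from h import *
p=capture("wrist");cv2.imwrite("pics/w1.png",p["color"][...,::-1]);st()
print((-p["R"].T@p["t"]).round(1),p["R"].round(2).tolist(),reds(p))
print(proj(p,[664,204,175]).round(0))
E
```

```text
clk 3.15 pos [671.6 197.4 252.6] rpy [-3.137  0.004 -2.977] F [ 3.5  -2.49 -0.47] q [ 0.27  0.51  1.17 -0.01  1.46 -1.46] w 91.3 gf 0.0
[584.9 189.6 424.1] [[-0.17, 0.99, 0.0], [0.94, 0.16, 0.29], [0.29, 0.05, -0.96]] [([255.5, 203.4], [253, 199, 6, 9, 27]), ([304.6, 249.5], [285, 233, 58, 46, 981]), ([432.4, 245.2], [385, 239, 113, 12, 748]), ([286.1, 325.2], [279, 310, 15, 32, 390])]
[[260. 197.]]
```

View pics/w1.png

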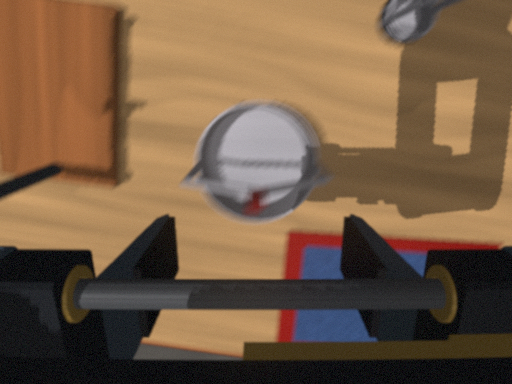

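The wrist picture shows the tab at (255,203), with the handle's shoulders at (183,183) and (328,178). It is a bit blurred because the arm was still settling, so I'll take another.

Run:
```python
from h import *
for i in range(4):p=capture("wrist")
cv2.imwrite("pics/w2.png",cv2.resize(p["color"][80:240,150:360,::-1],None,fx=3.8,fy=3.7,interpolation=cv2.INTER_CUBIC));st()
print([r for r in reds(p) if r[1][4]<120]);S=capture("scene");T=capture("top")
u=reds(p)[0][0]
print(onz(p,u,175),tri(ray(p,u),ray(T,(145+201/3.6-.4,125+97/3.6-.4)),ray(S,(150+253/2.7-.3,105+419/2.7-.3))))
np.savez("w2.npz",**{k:p[k] for k in("R","t","camera_matrix","dist_coeffs")})
```

```text
clk 3.35 pos [664.2 204.3 253.6] rpy [ 3.141e+00 -1.000e-03 -2.973e+00] F [-0.18 -0.09 -0.44] q [ 0.28  0.5   1.18  0.    1.46 -1.46] w 91.1 gf 0.0
[]
[667.66334372 205.37475999 175.        ] (array([664.53610725, 204.79575322, 179.63728296]), np.float64(1.510956556422215))
```

View pics/w2.png

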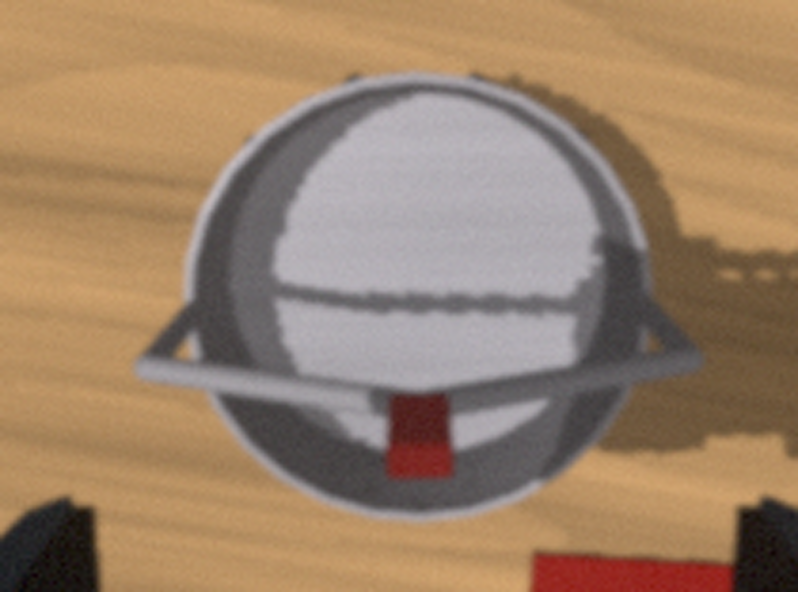

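The still picture shows the tab at about (260,198), as predicted, and the shoulders are level to within 0.01 rad. The TCP is directly above it, so I'll descend and grip.

{"api": "jog_arm", "payload": {
  "moves": [
    [[0,0,0.025,0,1],[0,0,0.025,0,1],[0,0,0.025,0,1],[0,0,0.015,0,1],[0,0,0,0,1],[0,0,0,0,0.3],[0,0,0,0,0],[0,0,0,0,0]]
  ],
  "grip_force": 25
}}

```text
clock: 4.25
position: [665.1, 204.6, 165.6]
ee_rot: [3.141, 0.003, -2.972]
wrist_force: [0.1, 0.2, 0.6]
grip_width: 70.3
gripper_force: 0.0
```

{"api": "jog_arm", "payload": {
  "moves": [
    [[0,0,0,0,0],[0,0,0,0,0],[0,0,0,0,0],[0,0,0,0,0]]
  ]
}}

```text
clock: 4.65
position: [664.7, 204.1, 164.0]
ee_rot: [3.142, 0.0, -2.973]
wrist_force: [0.3, 0.4, 0.0]
grip_width: 38.0
gripper_force: 0.0
```

{"api": "jog_arm", "payload": {
  "moves": [
    [[0,0,0,0,0],[0,0,0,0,0],[0,0,0,0,0],[0,0,0,0,0],[0,0,-0.005,0,0],[0,0,-0.02,0,0]]
  ]
}}

```text
clock: 5.25
position: [662.7, 203.6, 186.0]
ee_rot: [-3.141, -0.007, -2.972]
wrist_force: [-1.5, -0.0, -4.4]
grip_width: 12.9
gripper_force: 25.0
```

{"api": "jog_arm", "payload": {
  "moves": [
    [[0,0,-0.025,0.135,0],[0,0,-0.02,0,0],[0.0371,-0.0096,0,0,0],[0.0371,-0.0096,0,0,0],[0.0371,-0.0096,0,0,0],[0.0371,-0.0096,0,0,0],[0.0371,-0.0096,0,0,0]]
  ]
}}

```text
clock: 5.95
position: [478.9, 149.3, 233.7]
ee_rot: [-3.142, -0.001, -3.107]
wrist_force: [-0.0, 0.2, -3.4]
grip_width: 12.6
gripper_force: 25.0
```

{"api": "jog_arm", "payload": {
  "moves": [
    [[0.0033,-0.0401,0,0,0],[0.0033,-0.0401,0,0,0],[0.0033,-0.0401,0,0,0],[0.0033,-0.0401,0,0,0],[0.0033,-0.0401,0,0,0],[0,0,0,0,0],[0,0,0,0,0],[0,0,0,0,0]]
  ]
}}

```text
clock: 6.75
position: [471.1, -50.6, 233.9]
ee_rot: [3.141, -0.0, -3.107]
wrist_force: [-0.6, 0.2, -2.2]
grip_width: 12.9
gripper_force: 25.0
```

Run:
```python
from h import *
p=capture("wrist");cv2.imwrite("pics/w3.png",p["color"][...,::-1])
S=capture("scene");
s=lambda a,b:(150+a/2.7-.3,105+b/2.7-.3)
st()
print("tip proj",proj(p,[[533.2,-49,199],[624,-46,190],[717.4,-43,190]]).round(1), boxes_of("hook_tip",p)[:1])
print("held red",reds(p))
rel([505,-50.5,233],3.175)
```

```text
clk 6.85 pos [471.2 -50.2 233.9] rpy [ 3.141 -0.    -3.106] F [-0.11 -0.58 -2.54] q [-0.13  0.15  1.75  0.    1.25 -1.74] w 12.6 gf 25.0
tip proj [[257.4 302.3]
 [257.6 390.6]
 [257.6 469.1]] [{'position': [559.4, -48.9, 190.4], 'confidence': 0.91}]
held red [([259.2, 266.0], [247, 259, 26, 15, 344]), ([468.1, 355.9], [462, 354, 13, 4, 38])]
clk 6.9 pos [471.3 -50.2 233.9] rpy [ 3.141 -0.    -3.106] F [-0.08 -0.28 -3.78] q [-0.13  0.15  1.75  0.    1.25 -1.74] w 12.8 gf 25.0
shift [-0.0337 -0.0014  0.0009] twist 0.002
```

View pics/w3.png

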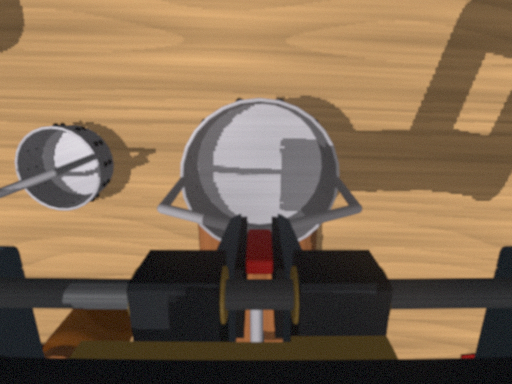

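The arm bar runs along column 257, exactly where my estimate projects, and the tab is at column 259. The strainer is aligned with the arm, so I'll carry it over the tip and begin lowering.

{"api": "jog_arm", "payload": {
  "moves": [
    [[-0.0245,-0.0003,0,0,0],[-0.0245,-0.0003,0,0,0],[-0.0245,-0.0003,0,0,0],[-0.0245,-0.0003,0,0,0],[0,0,0,0,0],[0,0,0.01,0,0],[0,0,0.01,0,0],[0,0,0,0,0]]
  ]
}}

```text
clock: 7.7
position: [566.9, -48.6, 211.7]
ee_rot: [3.141, -0.005, -3.107]
wrist_force: [-0.7, 0.1, -3.3]
grip_width: 13.0
gripper_force: 25.0
```

{"api": "jog_arm", "payload": {
  "moves": [
    [[0,0,0.003,0,0],[0,0,0.003,0,0],[0,0,0,0,0]]
  ]
}}

```text
clock: 8.0
position: [568.8, -49.0, 207.7]
ee_rot: [3.141, -0.0, -3.108]
wrist_force: [0.3, -0.2, -2.9]
grip_width: 12.5
gripper_force: 25.0
```

{"api": "jog_arm", "payload": {
  "moves": [
    [[0,0,0.001,0,0],[0,0,0.001,0,0],[0,0,0.001,0,0],[0,0,0,0,0]]
  ]
}}

```text
clock: 8.4
position: [569.1, -49.0, 204.8]
ee_rot: [3.141, -0.0, -3.107]
wrist_force: [0.2, 0.5, -3.4]
grip_width: 12.8
gripper_force: 25.0
```

{"api": "jog_arm", "payload": {
  "moves": [
    [[0,0,0.001,0,0],[0,0,0,0,0]]
  ]
}}

```text
clock: 8.6
position: [569.4, -49.0, 204.1]
ee_rot: [-3.141, 0.0, -3.107]
wrist_force: [-0.2, -0.2, -2.2]
grip_width: 12.5
gripper_force: 25.0
```

{"api": "jog_arm", "payload": {
  "moves": [
    [[0,0,0.0005,0,0],[0,0,0,0,0]]
  ]
}}

```text
clock: 8.8
position: [569.4, -49.1, 203.9]
ee_rot: [-3.141, 0.001, -3.107]
wrist_force: [-0.0, 0.5, -0.5]
grip_width: 13.0
gripper_force: 25.0
```

{"api": "jog_arm", "payload": {
  "moves": [
    [[0,0,0.0005,0,0],[0,0,0,0,0]]
  ]
}}

```text
clock: 9.0
position: [569.5, -49.1, 203.7]
ee_rot: [-3.141, 0.001, -3.107]
wrist_force: [-1.2, -1.3, 3.8]
grip_width: 12.6
gripper_force: 25.0
```

Contact with the arm comes at TCP z of about 204. I'll unload slightly and reduce the grip so that slip caps the push, then slide toward the collar.

{"api": "jog_arm", "payload": {
  "moves": [
    [[0,0,-0.0006,0,0],[-0.008,0,0,0,0],[-0.008,0,0,0,0],[-0.006,0,0,0,0],[-0.002,0,0,0,0],[0,0,0,0,0]]
  ],
  "grip_force": 9
}}

```text
clock: 9.6
position: [594.5, -48.2, 203.4]
ee_rot: [-3.141, 0.002, -3.107]
wrist_force: [0.8, -2.5, 1.0]
grip_width: 13.0
gripper_force: 9.0
```

{"api": "jog_arm", "payload": {
  "moves": [
    [[-0.001,0,0,0,0],[-0.001,0,0,0,0],[-0.001,0,0,0,0],[-0.001,0,0,0,0],[-0.001,0,0,0,0]]
  ]
}}

```text
clock: 10.1
position: [598.1, -48.0, 203.4]
ee_rot: [3.142, -0.0, -3.107]
wrist_force: [-2.5, -1.5, 1.0]
grip_width: 13.1
gripper_force: 9.0
```

{"api": "jog_arm", "payload": {
  "moves": [
    [[-0.001,0,-0.0005,0,0],[-0.001,0,0,0,0],[-0.001,0,0,0,0]]
  ]
}}

```text
clock: 10.4
position: [601.4, -47.7, 203.8]
ee_rot: [3.141, 0.0, -3.107]
wrist_force: [-0.4, -0.4, -1.8]
grip_width: 12.4
gripper_force: 9.0
```

{"api": "jog_arm", "payload": {
  "moves": [
    [[-0.001,0,0,0,0],[-0.001,0,0,0,0],[-0.001,0,0,0,0],[-0.001,0,0,0,0],[-0.001,0,0,0,0]]
  ]
}}

```text
clock: 10.9
position: [606.4, -47.5, 203.9]
ee_rot: [3.141, 0.0, -3.107]
wrist_force: [-0.8, 0.1, -3.3]
grip_width: 13.1
gripper_force: 9.0
```

{"api": "jog_arm", "payload": {
  "moves": [
    [[-0.001,0,0.0003,0,0],[-0.001,0,0,0,0],[-0.001,0,0,0,0],[-0.001,0,0,0,0],[-0.001,0,0,0,0]]
  ]
}}

```text
clock: 11.4
position: [611.3, -47.5, 203.7]
ee_rot: [3.141, 0.0, -3.107]
wrist_force: [-1.2, 0.0, -2.7]
grip_width: 13.0
gripper_force: 9.0
```

{"api": "jog_arm", "payload": {
  "moves": [
    [[-0.001,0,0.0002,0,0],[-0.001,0,0,0,0],[-0.001,0,0,0,0],[-0.001,0,0,0,0],[-0.001,0,0,0,0]]
  ]
}}

```text
clock: 11.9
position: [616.2, -47.4, 203.6]
ee_rot: [3.142, 0.0, -3.107]
wrist_force: [-0.6, -0.2, -1.8]
grip_width: 13.1
gripper_force: 9.0
```

{"api": "jog_arm", "payload": {
  "moves": [
    [[-0.001,0,0,0,0],[-0.001,0,0,0,0],[-0.001,0,0,0,0],[-0.001,0,0,0,0]]
  ]
}}

```text
clock: 12.3
position: [617.8, -47.4, 203.4]
ee_rot: [3.141, -0.006, -3.107]
wrist_force: [-8.9, -1.3, 1.9]
grip_width: 13.2
gripper_force: 9.0
```

Firm contact at 9 N. I'll hold briefly.

{"api": "jog_arm", "payload": {
  "moves": [
    [[0,0,0,0,0],[0,0,0,0,0],[0,0,0,0,0]]
  ]
}}

```text
clock: 12.6
position: [618.0, -47.3, 203.4]
ee_rot: [3.141, -0.005, -3.107]
wrist_force: [-6.4, -0.7, 1.9]
grip_width: 13.0
gripper_force: 9.0
```

{"api": "jog_arm", "payload": {
  "moves": [
    [[0.0005,0,-0.0005,0,0],[0,0,0,0,0.5],[0,0,0,0,0.5],[0,0,0,0,0.5],[0,0,0,0,0.5],[0,0,0,0,0.5],[0,0,-0.015,0,0.5],[0,0,-0.025,0,0.5]]
  ]
}}

```text
clock: 13.4
position: [618.8, -47.1, 242.7]
ee_rot: [3.141, -0.004, -3.107]
wrist_force: [0.0, 1.1, -0.8]
grip_width: 45.4
gripper_force: 0.0
```

{"api": "jog_arm", "payload": {
  "moves": [
    [[0,0,-0.025,0,1],[0.0241,-0.0367,0,0,1],[0.0241,-0.0367,0,0,1],[0.0241,-0.0367,0,0,1],[0.0241,-0.0367,0,0,1],[0.0241,-0.0367,0,0,1],[0.0241,-0.0367,0,0,1],[0,0,0,-0.145,1]]
  ]
}}

```text
clock: 14.2
position: [480.1, -276.3, 269.3]
ee_rot: [-3.14, -0.001, -2.964]
wrist_force: [-0.7, 0.3, 0.5]
grip_width: 91.2
gripper_force: 0.0
```

{"api": "jog_arm", "payload": {
  "moves": [
    [[0,0,0,-0.145,1],[0,0,0,0,1],[0,0,0,0,1],[0,0,0,0,1]]
  ]
}}

```text
clock: 14.6
position: [482.9, -272.0, 269.0]
ee_rot: [3.142, 0.0, -2.819]
wrist_force: [0.4, 0.1, 0.2]
grip_width: 91.2
gripper_force: 0.0
```

Run:
```python
from h import *
p=capture("wrist");st()
cv2.imwrite("pics/w4.png",cv2.resize(p["color"][80:280,130:390,::-1],None,fx=3,fy=3,interpolation=cv2.INTER_CUBIC))
print(proj(p,[[481,-271,167],[481,-271,145]]).round(1));print(reds(p))
S=capture("scene")
print("large tab scene",[r for r in reds(S,4)],"pred",proj(S,[617.9,-47.3,215]).round(1))
```

```text
clk 14.65 pos [ 482.9 -272.   269. ] rpy [ 3.142  0.    -2.818] F [ 1.3   0.58 -0.54] q [-0.53  0.26  1.51  0.    1.37 -2.43] w 91.6 gf 0.0
[[260.2 188.7]
 [260.1 181.8]]
[([258.1, 192.3], [248, 189, 21, 8, 148])]
large tab scene [([210.1, 168.1], [209, 167, 3, 3, 8]), ([342.9, 269.3], [338, 264, 11, 12, 62]), ([211.8, 361.5], [159, 335, 103, 49, 976])] pred [[208.4 172.9]]
```

View pics/w4.png

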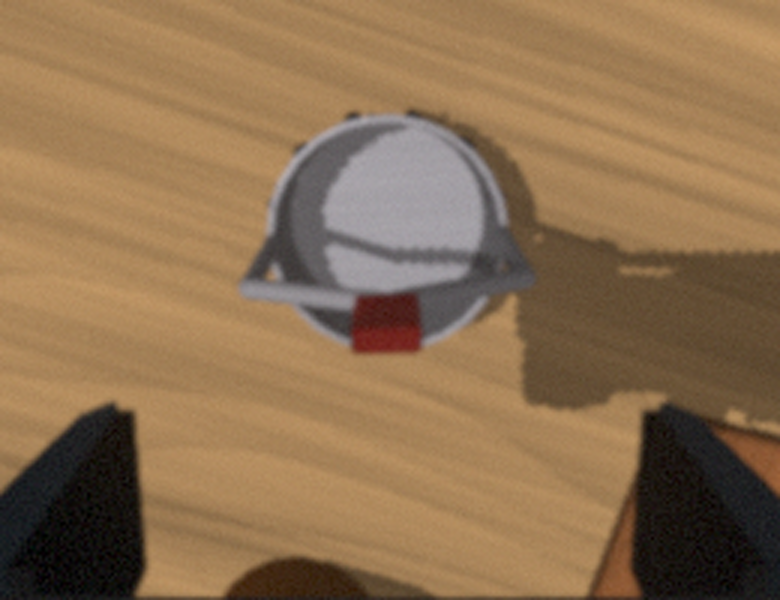

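The medium tab is centred at about (259,188), as predicted, and its handle is level in the view, so the alignment is good. I'll descend and grip.

{"api": "jog_arm", "payload": {
  "moves": [
    [[0,0,0.03,0,0.5],[0,0,0.03,0,0.5],[0,0,0.03,0,0.5],[0,0,0.02,0,0.5],[0,0,0.005,0,0.4],[0,0,0,0,0.2],[0,0,0,0,0],[0,0,0,0,0]]
  ],
  "grip_force": 25
}}

```text
clock: 15.5
position: [483.5, -272.7, 155.4]
ee_rot: [-3.139, 0.002, -2.817]
wrist_force: [0.2, 0.7, -0.0]
grip_width: 29.9
gripper_force: 0.0
```

{"api": "jog_arm", "payload": {
  "moves": [
    [[0,0,0,0,0],[0,0,0,0,0],[0,0,0,0,0]]
  ]
}}

```text
clock: 15.8
position: [483.1, -272.5, 155.0]
ee_rot: [-3.14, 0.001, -2.817]
wrist_force: [0.1, 1.1, 4.6]
grip_width: 18.4
gripper_force: 25.0
```

{"api": "jog_arm", "payload": {
  "moves": [
    [[0,0,-0.005,0,0],[0,0,-0.025,0,0],[0,0,-0.03,0.145,0],[0,0,-0.03,0.145,0],[0,0,-0.012,0,0],[0.0009,0.037,0,0,0],[0.0009,0.037,0,0,0],[0.0009,0.037,0,0,0]]
  ]
}}

```text
clock: 16.6
position: [475.3, -160.2, 254.8]
ee_rot: [3.14, -0.002, -3.105]
wrist_force: [0.8, -0.0, -2.8]
grip_width: 18.9
gripper_force: 25.0
```

{"api": "jog_arm", "payload": {
  "moves": [
    [[0.0009,0.037,0,0,0],[0.0009,0.037,0,0,0],[0.0009,0.037,0,0,0],[0,0,0,0,0],[0,0,0,0,0],[0,0,0,0,0]]
  ]
}}

```text
clock: 17.2
position: [469.5, -51.2, 255.5]
ee_rot: [-3.141, -0.001, -3.106]
wrist_force: [-0.8, -0.7, -1.7]
grip_width: 18.7
gripper_force: 25.0
```

Run:
```python
from h import *
p=capture("wrist");st()
cv2.imwrite("pics/w5.png",p["color"][...,::-1])
print(proj(p,[[533.2,-49,199],[618,-47,233]]).round(1));print(reds(p))
rel([600,-47.0,257],3.175)
```

```text
clk 17.25 pos [469.6 -51.4 255.6] rpy [-3.141e+00 -1.000e-03 -3.107e+00] F [ 0.2  -0.3  -1.69] q [-0.13  0.13  1.71 -0.    1.3  -1.74] w 18.5 gf 25.0
[[258.3 287.2]
 [257.1 410.1]]
[([259.0, 263.0], [240, 256, 39, 15, 517]), ([464.1, 351.0], [453, 345, 24, 13, 249])]
clk 17.25 pos [469.6 -51.4 255.6] rpy [-3.141e+00 -1.000e-03 -3.107e+00] F [ 0.2  -0.3  -1.69] q [-0.13  0.13  1.71 -0.    1.3  -1.74] w 18.5 gf 25.0
shift [-1.305e-01  1.000e-04 -1.400e-03] twist 0.001
```

View pics/w5.png

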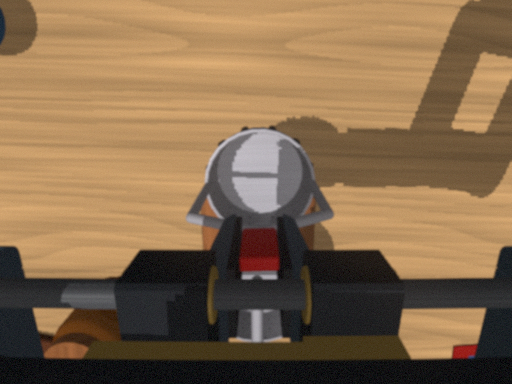

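The medium is centred over the arm line, with the tab at column 259 and the hook at 258. I'll check where the large peak actually rests, using the top camera.

Run:
```python
from h import *
T=capture("top");S=capture("scene")
print(reds(T,3));print(proj(T,[[617.9,-47.3,233],[613,-47.3,233],[617.9,-47.3,215],[664,204,193]]).round(1))
print(reds(S,3)[:3]);print(proj(S,[[617.9,-47.3,233],[613,-47.3,233],[664,204,193]]).round(1))
for p,c,n in((T,(280,165),"T"),(S,(210,170),"S")):
    x,y=c;cv2.imwrite(f"pics/c{n}.png",cv2.resize(p["color"][y-40:y+40,x-50:x+50,::-1],None,fx=6,fy=6,interpolation=cv2.INTER_CUBIC))
cv2.imwrite("pics/cc.png",np.vstack([cv2.imread("pics/cT.png")[90:390],cv2.imread("pics/cS.png")[90:390]]))
```

```text
[([149.7, 113.7], [108, 83, 83, 61, 1238]), ([280.0, 165.0], [279, 164, 3, 3, 9]), ([158.0, 209.7], [154, 208, 9, 5, 25])]
[[280.6 163.4]
 [280.6 165. ]
 [280.3 164.4]
 [199.9 150.5]]
[([208.8, 168.8], [208, 168, 3, 3, 6]), ([342.6, 269.1], [338, 263, 11, 13, 85]), ([212.1, 361.4], [160, 334, 101, 50, 976])]
[[207.7 168.1]
 [209.4 167.4]
 [243.1 256.3]]
```

View pics/cc.png

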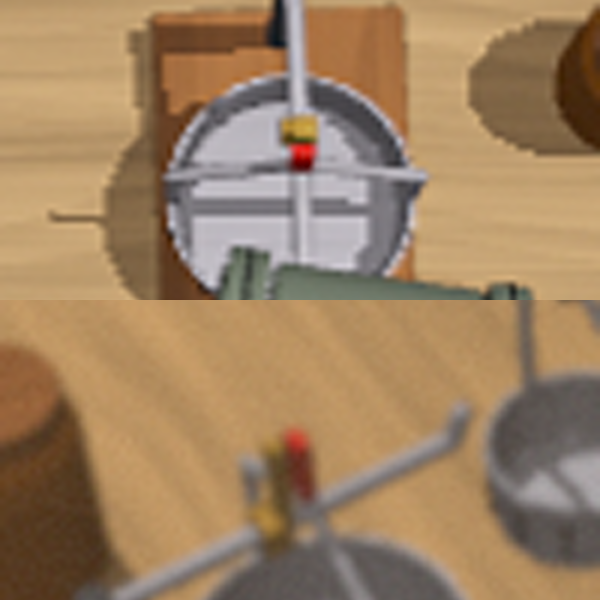

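The top crop shows the large hanging just in front of the brass collar. Its tab at (280,165) puts the peak at x of about 616. I'll bring the medium in to TCP x of about 603.5 and lower it.

{"api": "jog_arm", "payload": {
  "moves": [
    [[-0.03,0,0,0,0],[-0.035,0,0,0,0],[-0.035,0,0,0,0],[-0.024,0,0,0,0],[-0.01,0,0,0,0],[0,0,0,0,0],[0,0,0,0,0]]
  ]
}}

```text
clock: 18.05
position: [602.4, -46.4, 255.8]
ee_rot: [3.141, -0.002, -3.108]
wrist_force: [-0.4, -0.5, -2.7]
grip_width: 18.8
gripper_force: 25.0
```

{"api": "jog_arm", "payload": {
  "moves": [
    [[0,0,0.008,0,0],[0,0,0.012,0,0],[0,0,0.012,0,0],[0,0,0.008,0,0],[0,0,0.004,0,0],[0,0,0,0,0],[0,0,0,0,0]]
  ]
}}

```text
clock: 18.75
position: [603.9, -46.0, 212.2]
ee_rot: [3.142, 0.001, -3.107]
wrist_force: [0.4, -0.9, -2.0]
grip_width: 18.6
gripper_force: 25.0
```

{"api": "jog_arm", "payload": {
  "moves": [
    [[0,0,0.002,0,0],[0,0,0.002,0,0],[0,0,0.001,0,0],[0,0,0.001,0,0],[0,0,0,0,0]]
  ]
}}

```text
clock: 19.25
position: [603.7, -46.0, 206.0]
ee_rot: [-3.142, 0.0, -3.107]
wrist_force: [0.3, -0.3, -2.2]
grip_width: 18.5
gripper_force: 25.0
```

{"api": "jog_arm", "payload": {
  "moves": [
    [[0,0,0.0005,0,0],[0,0,0,0,0]]
  ]
}}

```text
clock: 19.45
position: [603.7, -46.1, 205.8]
ee_rot: [-3.141, 0.0, -3.107]
wrist_force: [0.1, -0.3, -0.8]
grip_width: 18.9
gripper_force: 25.0
```

{"api": "jog_arm", "payload": {
  "moves": [
    [[0,0,0.0002,0,0],[-0.001,0,0,0,0],[-0.001,0,0,0,0],[-0.001,0,0,0,0],[0,0,0,0,0]]
  ],
  "grip_force": 9
}}

```text
clock: 19.95
position: [606.7, -46.3, 205.4]
ee_rot: [-3.141, 0.0, -3.107]
wrist_force: [-1.4, -1.8, 0.2]
grip_width: 19.0
gripper_force: 9.0
```

{"api": "jog_arm", "payload": {
  "moves": [
    [[-0.001,0,0,0,0],[-0.001,0,0,0,0],[0,0,0,0,0]]
  ]
}}

```text
clock: 20.25
position: [608.4, -46.1, 205.4]
ee_rot: [-3.141, -0.001, -3.107]
wrist_force: [-2.1, -3.1, 2.4]
grip_width: 18.8
gripper_force: 9.0
```

{"api": "jog_arm", "payload": {
  "moves": [
    [[-0.001,0,-0.0003,0,0],[-0.001,0,0,0,0],[0,0,0,0,0]]
  ]
}}

```text
clock: 20.55
position: [610.5, -45.9, 205.5]
ee_rot: [-3.142, -0.001, -3.107]
wrist_force: [-3.3, -1.9, 0.0]
grip_width: 18.9
gripper_force: 9.0
```

{"api": "jog_arm", "payload": {
  "moves": [
    [[-0.001,-0.0003,0,0,0],[-0.001,0,0,0,0],[0,0,0,0,0]]
  ]
}}

```text
clock: 20.85
position: [610.7, -45.8, 205.4]
ee_rot: [3.141, -0.005, -3.107]
wrist_force: [-8.1, -2.9, 3.2]
grip_width: 18.9
gripper_force: 9.0
```

{"api": "jog_arm", "payload": {
  "moves": [
    [[-0.0004,0,0,0,0],[0,0,0,0,0],[0,0,0,0,0]]
  ]
}}

```text
clock: 21.15
position: [610.7, -45.8, 205.4]
ee_rot: [3.141, -0.005, -3.107]
wrist_force: [-8.4, -2.3, 3.9]
grip_width: 18.7
gripper_force: 9.0
```

Pressed home at 8 N, with the TCP at 610.7 as expected. I'll release it and go to the small one.

{"api": "jog_arm", "payload": {
  "moves": [
    [[0.0005,0,-0.0005,0,0],[0,0,0,0,0.5],[0,0,0,0,0.5],[0,0,0,0,0.5],[0,0,0,0,0.5],[0,0,0,0,0.5],[0,0,-0.015,0,0.5],[0,0,-0.025,0,0.5]]
  ]
}}

```text
clock: 21.95
position: [611.7, -45.8, 244.7]
ee_rot: [3.141, -0.004, -3.107]
wrist_force: [0.6, -0.5, 0.9]
grip_width: 45.7
gripper_force: 0.0
```

{"api": "jog_arm", "payload": {
  "moves": [
    [[0,0,-0.025,0,1],[0.0132,0.0432,0,0,1],[0.0132,0.0432,0,0,1],[0.0132,0.0432,0,0,1],[0.0132,0.0432,0,0,1],[0.0132,0.0432,0,0,1],[0.0132,0.0432,0,0,1],[0.0132,0.0432,0,0,1]]
  ]
}}

```text
clock: 22.75
position: [509.2, 254.9, 271.4]
ee_rot: [3.141, 0.001, -3.107]
wrist_force: [0.7, -0.4, 0.0]
grip_width: 91.1
gripper_force: 0.0
```

{"api": "jog_arm", "payload": {
  "moves": [
    [[0.0132,0.0432,0,0,1],[0.0132,0.0432,0,0,1],[0,0,0,-0.148,1],[0,0,0.01,-0.148,1],[0,0,0.01,-0.148,1],[0,0,0,0,1],[0,0,0,0,1],[0,0,0,0,1]]
  ]
}}

```text
clock: 23.55
position: [480.9, 338.7, 251.8]
ee_rot: [3.141, 0.001, -2.666]
wrist_force: [-0.6, 0.2, 1.4]
grip_width: 91.3
gripper_force: 0.0
```

Run:
```python
from h import *
p=capture("wrist");st();T=capture("top");S=capture("scene")
cv2.imwrite("pics/w6.png",cv2.resize(p["color"][80:280,130:390,::-1],None,fx=3,fy=3,interpolation=cv2.INTER_CUBIC))
print(proj(p,[[479.2,338.8,173],[479.2,338.8,157]]).round(1));print(reds(p))
print(reds(T,3),reds(S,3))
```

```text
clk 23.6 pos [480.9 338.6 251.9] rpy [ 3.141e+00  1.000e-03 -2.665e+00] F [-0.93 -0.54 -0.53] q [ 0.59  0.32  1.47  0.    1.35 -1.45] w 90.9 gf 0.0
[[259.5 197. ]
 [259.4 191. ]]
[([258.9, 193.5], [245, 186, 30, 13, 234]), ([201.0, 329.5], [157, 311, 93, 38, 948])]
[([149.7, 113.6], [108, 83, 83, 61, 1238]), ([280.0, 166.8], [277, 164, 6, 6, 26]), ([161.3, 209.3], [161, 209, 2, 2, 3])] [([210.2, 167.8], [208, 166, 5, 5, 15]), ([342.7, 269.9], [338, 265, 10, 11, 54]), ([211.8, 361.5], [159, 334, 102, 50, 976])]
```

View pics/w6.png

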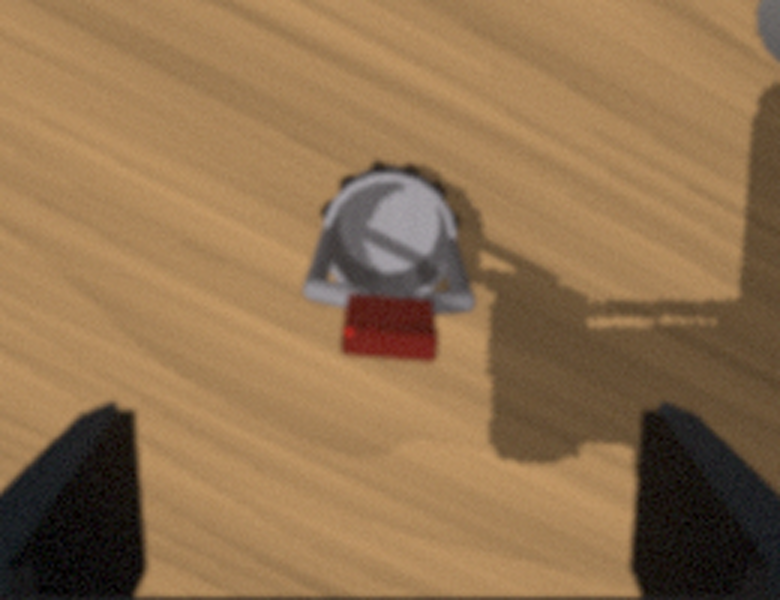

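The small tab is centred near (260,190), but it is rotated about 0.08 rad clockwise in the view. I'll correct the twist and descend.

{"api": "jog_arm", "payload": {
  "moves": [
    [[0.001,0,0.025,0.08,0.6],[0,0,0.03,0,0.6],[0,0,0.03,0,0.6],[0,0,0.017,0,0.6],[0,0,0.005,0,0.4],[0,0,0,0,0.2],[0,0,0,0,0],[0,0,0,0,0]]
  ],
  "grip_force": 25
}}

```text
clock: 24.5
position: [480.4, 338.6, 145.6]
ee_rot: [3.141, 0.003, -2.744]
wrist_force: [0.0, -0.1, 0.4]
grip_width: 30.0
gripper_force: 0.0
```

{"api": "jog_arm", "payload": {
  "moves": [
    [[0,0,0,0,0],[0,0,0,0,0],[0,0,0,0,0]]
  ]
}}

```text
clock: 24.8
position: [480.2, 338.4, 145.4]
ee_rot: [3.141, 0.002, -2.743]
wrist_force: [-0.2, -0.7, 5.8]
grip_width: 25.1
gripper_force: 25.0
```

{"api": "jog_arm", "payload": {
  "moves": [
    [[0,0,-0.005,0,0],[0,0,-0.025,0,0],[0,0,-0.03,0.122,0],[0,0,-0.03,0.122,0],[0,0,-0.022,0.121,0],[0.0023,-0.0389,0,0,0],[0.0023,-0.0389,0,0,0],[0.0023,-0.0389,0,0,0]]
  ]
}}

```text
clock: 25.6
position: [475.9, 219.9, 255.7]
ee_rot: [-3.141, -0.001, -3.107]
wrist_force: [-0.4, -0.6, -1.5]
grip_width: 24.6
gripper_force: 25.0
```

{"api": "jog_arm", "payload": {
  "moves": [
    [[0.0023,-0.0389,0,0,0],[0.0023,-0.0389,0,0,0],[0.0023,-0.0389,0,0,0],[0.0023,-0.0389,0,0,0],[0.0023,-0.0389,0,0,0],[0.0023,-0.0389,0,0,0],[0.0023,-0.0389,0,0,0],[0,0,0,0,0]]
  ]
}}

```text
clock: 26.4
position: [468.8, -55.3, 255.7]
ee_rot: [-3.14, -0.001, -3.113]
wrist_force: [0.2, 2.0, -1.0]
grip_width: 24.8
gripper_force: 25.0
```

{"api": "jog_arm", "payload": {
  "moves": [
    [[0,0,0,0,0],[0,0,0,0,0]]
  ]
}}

```text
clock: 26.6
position: [469.3, -50.7, 255.9]
ee_rot: [3.141, -0.001, -3.108]
wrist_force: [0.2, -0.0, -1.4]
grip_width: 24.9
gripper_force: 25.0
```

Run:
```python
from h import *
p=capture("wrist");T=capture("top")
cv2.imwrite("pics/w7.png",p["color"][...,::-1])
print(proj(p,[[533.2,-49,199]]).round(1));print(reds(p),reds(T,3))
print(proj(T,[[616,-46.5,233],[608,-47,233]]).round(1))
rel([594.5,-47.3,257],3.175)
c=T["color"][125:205,230:330,::-1];cv2.imwrite("pics/final.png",np.hstack([cv2.resize(c,(400,320),interpolation=cv2.INTER_CUBIC),cv2.resize(p["color"][150:,100:400,::-1],(400,320))]))
```

```text
[[257.8 287.1]]
[([259.1, 262.1], [234, 255, 51, 15, 674]), ([463.6, 350.6], [452, 344, 25, 15, 262])] [([149.6, 113.7], [108, 83, 83, 61, 1237]), ([280.0, 166.8], [277, 164, 6, 6, 26])]
[[280.4 164. ]
 [280.5 166.7]]
clk 26.7 pos [469.5 -50.4 256. ] rpy [ 3.141 -0.    -3.107] F [-0.08  0.03 -1.29] q [-0.13  0.13  1.71  0.    1.3  -1.74] w 24.6 gf 25.0
shift [-0.1251 -0.001  -0.001 ] twist 0.001
```

View pics/final.png

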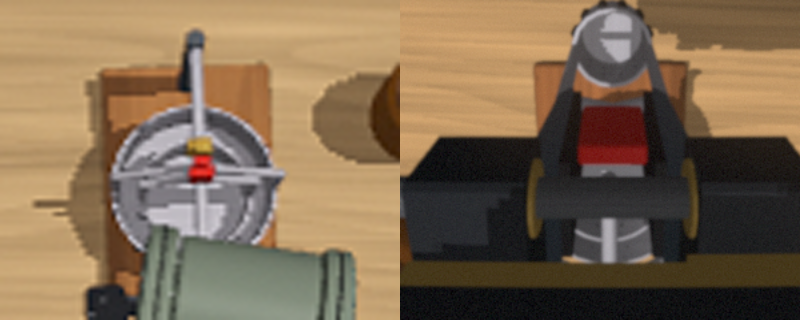

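The view shows the large and medium nested tight against the collar, with the medium peak at x of about 608. The small one is centred, with its tab at column 259. I'll bring it in.

{"api": "jog_arm", "payload": {
  "moves": [
    [[-0.03,-0.001,0,0,0],[-0.033,0,0,0,0],[-0.033,0,0,0,0],[-0.02,0,0,0,0],[-0.01,0,0,0,0],[0,0,0,0,0],[0,0,0,0,0]]
  ]
}}

```text
clock: 27.4
position: [594.6, -47.8, 256.0]
ee_rot: [3.141, -0.001, -3.108]
wrist_force: [-1.0, 0.6, -1.2]
grip_width: 24.7
gripper_force: 25.0
```

{"api": "jog_arm", "payload": {
  "moves": [
    [[0,0,0.008,0,0],[0,0,0.012,0,0],[0,0,0.012,0,0],[0,0,0.008,0,0],[0,0,0.004,0,0],[0,0,0,0,0],[0,0,0,0,0]]
  ]
}}

```text
clock: 28.1
position: [595.8, -48.4, 212.3]
ee_rot: [3.142, 0.001, -3.108]
wrist_force: [0.4, 0.4, -1.1]
grip_width: 24.6
gripper_force: 25.0
```

{"api": "jog_arm", "payload": {
  "moves": [
    [[0,0.0007,0.002,0,0],[0,0,0.002,0,0],[0,0,0.001,0,0],[0,0,0.001,0,0],[0,0,0,0,0]]
  ]
}}

```text
clock: 28.6
position: [595.4, -47.6, 206.0]
ee_rot: [3.141, -0.0, -3.108]
wrist_force: [-0.2, -0.0, -1.1]
grip_width: 24.8
gripper_force: 25.0
```

{"api": "jog_arm", "payload": {
  "moves": [
    [[0,0,0.0005,0,0],[0,0,0,0,0]]
  ]
}}

```text
clock: 28.8
position: [595.5, -47.6, 205.7]
ee_rot: [3.142, 0.0, -3.108]
wrist_force: [0.0, 0.2, -2.0]
grip_width: 24.5
gripper_force: 25.0
```

{"api": "jog_arm", "payload": {
  "moves": [
    [[0,0,0.0004,0,0],[0,0,0,0,0]]
  ]
}}

```text
clock: 29.0
position: [595.6, -47.7, 205.5]
ee_rot: [-3.142, 0.0, -3.108]
wrist_force: [-0.2, -0.0, -0.5]
grip_width: 24.5
gripper_force: 25.0
```

{"api": "jog_arm", "payload": {
  "moves": [
    [[0,0,0.0003,0,0],[0,0,0,0,0]]
  ]
}}

```text
clock: 29.2
position: [595.6, -47.7, 205.3]
ee_rot: [-3.141, 0.001, -3.108]
wrist_force: [-0.1, -0.0, 1.9]
grip_width: 24.9
gripper_force: 25.0
```

On the arm. Now I'll slide it home with the lighter grip.

{"api": "jog_arm", "payload": {
  "moves": [
    [[0,0,-0.0003,0,0],[-0.001,0,0,0,0],[-0.001,0,0,0,0],[-0.001,0,0,0,0],[0,0,0,0,0]]
  ],
  "grip_force": 9
}}

```text
clock: 29.7
position: [598.7, -47.8, 205.2]
ee_rot: [-3.141, 0.0, -3.108]
wrist_force: [-0.7, -1.9, 0.9]
grip_width: 25.0
gripper_force: 9.0
```

{"api": "jog_arm", "payload": {
  "moves": [
    [[-0.001,0,0,0,0],[-0.001,0,0,0,0],[0,0,0,0,0]]
  ]
}}

```text
clock: 30.0
position: [600.6, -47.5, 205.2]
ee_rot: [-3.141, 0.0, -3.108]
wrist_force: [-0.8, -1.9, 1.5]
grip_width: 25.0
gripper_force: 9.0
```

{"api": "jog_arm", "payload": {
  "moves": [
    [[-0.001,0,0,0,0],[-0.001,0,0,0,0],[0,0,0,0,0]]
  ]
}}

```text
clock: 30.3
position: [602.0, -47.4, 205.2]
ee_rot: [-3.142, -0.001, -3.108]
wrist_force: [-3.3, -2.4, 1.8]
grip_width: 24.6
gripper_force: 9.0
```

{"api": "jog_arm", "payload": {
  "moves": [
    [[-0.001,0,0,0,0],[0,0,0,0,0],[0,0,0,0,0]]
  ]
}}

```text
clock: 30.6
position: [602.8, -47.4, 205.2]
ee_rot: [3.142, -0.002, -3.108]
wrist_force: [-5.1, -1.6, 2.8]
grip_width: 24.9
gripper_force: 9.0
```

{"api": "jog_arm", "payload": {
  "moves": [
    [[-0.0007,0,0,0,0],[0,0,0,0,0],[0,0,0,0,0]]
  ]
}}

```text
clock: 30.9
position: [602.8, -47.4, 205.2]
ee_rot: [3.142, -0.003, -3.108]
wrist_force: [-7.3, -2.6, 3.5]
grip_width: 24.9
gripper_force: 9.0
```

{"api": "jog_arm", "payload": {
  "moves": [
    [[-0.0003,0,0,0,0],[0,0,0,0,0],[0,0,0,0,0],[0.0005,0,-0.0004,0,0],[0,0,0,0,0.55],[0,0,0,0,0.55],[0,0,0,0,0.55],[0,0,0,0,0.55]]
  ]
}}

```text
clock: 31.7
position: [604.5, -47.1, 205.7]
ee_rot: [3.141, 0.001, -3.108]
wrist_force: [-0.5, 0.2, 0.3]
grip_width: 49.9
gripper_force: 0.0
```

{"api": "jog_arm", "payload": {
  "moves": [
    [[0,0,0,0,0.55],[0,0,-0.01,0,0.55],[0,0,-0.03,0,0.55],[0,0,-0.04,0,0.55],[0.04,0,-0.02,0,0.55],[0.04,0,0,0,0.55],[0.04,0,0,0,0.55],[0.03,0,0,0,0.55]]
  ]
}}

```text
clock: 32.5
position: [452.0, -52.3, 306.8]
ee_rot: [-3.141, 0.001, -3.108]
wrist_force: [-0.0, -1.4, 0.1]
grip_width: 50.2
gripper_force: 0.0
```

{"api": "jog_arm", "payload": {
  "moves": [
    [[0,0,0,0,0.55],[0,0,0,0,0.55],[0,0,0,0,0.55],[0,0,0,0,0.55],[0,0,0,0,0.55]]
  ]
}}

```text
clock: 33.0
position: [454.8, -52.3, 305.3]
ee_rot: [3.141, -0.001, -3.108]
wrist_force: [0.2, 0.0, 0.5]
grip_width: 50.2
gripper_force: 0.0
```

Run:
```python
from h import *
T=capture("top");S=capture("scene");st();print(reds(T,3),reds(S,3))
print(proj(T,[[616,-46.5,233],[608,-47,233],[600,-47.2,233]]).round(1),proj(S,[[616,-46.5,233],[608,-47,233],[600,-47.2,233]]).round(1))
f=lambda a,x,y:cv2.resize(a[y:y+80,x:x+100,::-1],(400,320),interpolation=cv2.INTER_CUBIC)
cv2.imwrite("pics/end.png",np.hstack([f(T["color"],230,125),f(S["color"],165,145)]))
```

```text
clk 33.1 pos [454.5 -52.3 305.3] rpy [ 3.141e+00 -1.000e-03 -3.108e+00] F [-0.29  0.46 -0.34] q [-0.14  0.08  1.64  0.    1.42 -1.74] w 49.9 gf 0.0
[([149.7, 113.7], [108, 83, 83, 61, 1239]), ([280.1, 168.1], [277, 164, 8, 8, 43])] [([211.8, 167.3], [208, 164, 9, 7, 35]), ([211.9, 361.5], [160, 334, 102, 50, 983])]
[[280.4 164. ]
 [280.5 166.7]
 [280.6 169.3]] [[208.5 168. ]
 [211.2 166.7]
 [213.9 165.5]]
```

View pics/end.png

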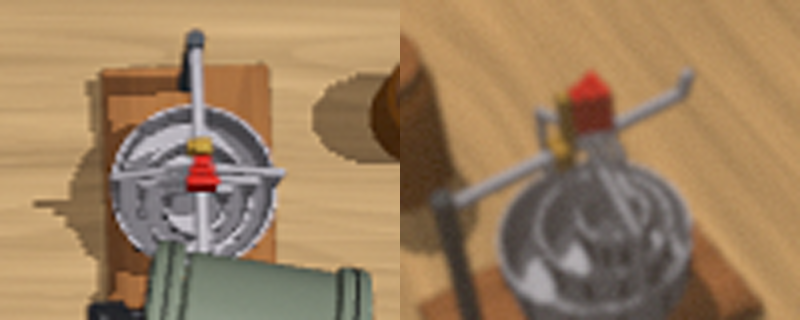

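All three tabs sit tight, stepped in a row in front of the collar (top view around (280,168)). The baskets are nested and level, and the robot is clear. Handing in.

```bash
python3 -c "
from workcell import *
print(hand_in())"
```

```text
the job is handed in; nothing more can be done
None
```

All three strainers hang nested on the hook in order large, medium, small, pressed home at about 6–9 N each and released, with the robot clear. The job is handed in at about 33 s of the 72 s allowed; the verdict was not shown.

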